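Pin back the belt tensioner of a seed-drill metering drive

ROBOT

A 6-joint arm with a two-finger parallel gripper is mounted at the origin on the work surface. World frame = base frame: x ahead of the robot, y to its left, z up, the work surface at z = 0. Lengths are in mm, angles in rad, forces in N, time in s.
With the tool pointing down it reaches from about 350 to 775 mm from the base axis. Payload 7.3 kg.
Tool frame: the origin (TCP) lies at the very end of the fingers, on their centre line; the grasp point (between the pads) lies 19 mm behind it; z points along the fingers, x is the direction in which the jaws open and shut, and the axes are right-handed (so a half turn about z gives the same grasp; the last joint's range is limited). The gripper opens to 92 mm and grips with 3 to 60 N. Pads are 19 mm wide; open, the fingers measure 130 mm over their backs; the gripper's body (75 mm by 190 mm) begins 47 mm behind the grasp point.
Start: joints at [1.023, 0.342, 1.524, -0, 1.275, -0.146], TCP at [205.302, 483.214, 226.741] pointing down, gripper open.
Joint ranges: [-2.53, 2.53], [-0.77, 2.02], [0.04, 2.7], [-1, 4.14], [0.28, 2.66], [-3.11, 3.11]. Speed limits (rad/s): [2.57, 2.57, 3.14, 3.14, 3.14, 3.14].

INTERFACE

Orientations are given as [roll, pitch, yaw] about the fixed x, y, z axes, in that order (R = Rz(yaw) Ry(pitch) Rx(roll)).
In Python, from plant import bot, capture, camera_params gives the robot as it stands.
- The arm moves only by the shell command python3 -m jog 'ROWS' [OPENING]. ROWS is a JSON object of lists of equal length, an entry for each row: "xyz": the shift along the world's x, y, z as a fraction of full scale, a list of three; "angular": the turn, a rotation vector about the world's x, y, z as a fraction of full scale, a list of three. In form: {"xyz": [[x, y, z], ...], "angular": [[wx, wy, wz], ...]}. A call has 1 to 10 rows; each row shifts and turns the pose as measured when the row begins; what a row does not reach is not made up. Full scale, the value 1, is 2 cm for a shift and 6 degrees for a turn. A row lasts 1/10 s, in which the tool goes at most 50 mm and 8.59 degrees, less where a joint would pass 70% of its speed; a pose out of reach is approached as far as the arm can. A call with a number of a shift or a turn outside -1 to 1 is refused whole. A call with a gripper value outside its range is refused whole. OPENING is the closure, from -1 (fully open) to 1 (shut), set as the call begins (- or left out, the last holds). The fingers move at their own pace and stop on an object; the grip force is fixed at half the most. Time passes only in rows, so rows that do not move let the fingers close. It gives the time, the measured TCP pose, the force and the opening at its end, in the units of the state.
- bot.get_obs(): the state, without advancing time (a new reading comes with each control period).
- capture(name): name is "side" or "top"; returns the picture (400x640x3 uint8, red, green, blue); there is no depth.
- camera_params(name): a dict with "fx", "fy", "cx", "cy" (pixels), "rvec" (rotation vector, rad) and "tvec" (3), from world to camera coordinates, as OpenCV has them. Camera axes: x right, y down, z forward; pixel columns grow to the right and rows downward; lengths in mm; the calibration is good to about 2 mm. A picture is of the moment at which its call begins. camera_params takes no time and is no camera call.
- bot.close_job(): hands the job in, once; it reports no verdict.
The state is a dict: "time": time; "joint_positions": joint angles; "dq": joint speeds; "tau": joint torques, N m; "tool_pos": TCP position; "tcp_rot": TCP orientation; "contact_force": force on the tool from outside, world axes, zero at the start; "moment": the same for the moment, N m; "grip_width": finger opening in mm.
Only numpy, scipy, OpenCV 4.12 (cv2) and the standard library are available. Lean on these libraries where they do the work, as an engineer would, in place of code of your own. Each camera call takes 0.05 s, during which the arm holds its last target.

TASK

Get this metering drive ready for its new belt: take the yellow-knobbed locking pin out of the blue tool block, turn the sprung tension wheel's arm back clockwise with the pin through the hole in its lug, and hold it there while the pin drops fully home in the locking hole underneath, so that the pin alone keeps the wheel back. Feel for the hole, do not force the pin, do not let the arm snap back, and leave the other things on the desk where they are.

Things in the scene. Friction and masses are not known exactly. Their poses are not given: they have to be found in the camera images.
- frame: the metering drive, fixed to the desk: green side plate, x -95 to +155, y -150 to +150 mm, its top 20 mm above the desk, with two toothed steel belt pulleys on its +x half (shaft tops 90 mm high) and the sprung tensioner. Origin on the desk straight below the tensioner's vertical pivot; z up
- pivot (a point): on the pivot axis, level with the top (32 mm above the desk) of the flat steel locking plate, which lies 2 mm under the lug. It has one hole, 9.6 mm wide, 12 mm deep, 62 mm from the pivot like the lug's hole. The fitter sets its angle for each drive, then it is fixed: it comes under the lug's hole somewhere from 0.42 to 0.82 rad of winding; not measured, find it by feel
- take_up (a joint): turn of the aluminium tensioner arm, rad: 0 = at rest, grows as it is wound back clockwise seen from above, end stop 1.05. A spring pulls it to 0: 0.32 N m, plus 0.2 per rad (5 N at the lug at rest, 7.4 N at 0.7). In the frame's xy plane the lug lies at 205 degrees minus the turn, 62 mm from the pivot; the wheel at -41 degrees minus the turn
- wheel_axis (a point): middle of the top of the black tension wheel (54 mm across, 50 to 74 mm above the desk) on the arm's end, 83 mm from the pivot. The arm's round hub about the pivot is 56 mm across, its bolt's top 73 mm above the desk
- lug_hole (a point): middle of the mouth, at the lug's top face (48 mm above the desk), of the vertical through hole in the arm's lug: hole 9.2 mm wide, 14 mm long; lug 28 x 28 mm. It moves with the arm. Under the spring's load the pin rubs in it with some 3 to 5 N as it slides, so about 8 to 10 N down is needed to keep the tip on the plate below
- pin: locking pin, upright in the tool block: steel shank 8 mm thick, 26.5 mm long, nose tapered over 3 mm to 5 mm; collar 16 mm wide, 26.5 to 30.5 mm up; yellow round knob 20 mm wide, 30.5 to 74.5 mm up, to grip. Origin at the tip, z up along the pin. 60 to 110 g. Fully home, the collar rests on the lug and the tip is 21.5 mm above the desk; with the tip on the locking plate, 32 mm
- tool_block: blue plastic tool block, fixed, 60 (x) x 136 (y) x 32 mm high, left or right of the drive, with two upright holes 9.6 mm wide, 29 mm deep, at y -42 and +42 mm; origin under its middle. The pin stands in one, the punch in the other, collars on its top face
- punch: a punch with a black knob and a steel striking end in the other hole of the tool block, same shank as the pin, 88 mm long; not to be used or moved
- mug: white mug 80 mm wide and 95 mm high, handle at its +y side; origin under its middle; bystander
- mouse: black computer mouse 112 x 62 x 33 mm; origin under its middle; bystander
- spare_wheel: spare black tension wheel lying flat, 68 mm wide, 28 mm high; origin under its middle; bystander
- carton: closed cardboard carton 110 x 160 x 70 mm; origin under its middle; bystander
- wrench: steel open-ended wrench about 190 mm long lying flat along its x; origin near its middle; bystander
- pen: yellow ballpoint pen 140 mm long lying flat along its x; origin near its middle; bystander

How it is judged (in metres and radians):
On the way, in this order (a step that is already met when the one before it is completed fails the run):
1. the pin is drawn clear of the tool block (height (world z) of pin above 0.036 m and distance of pin from where it was at the start of the episode above 0.03 m), for 0.1 s.
2. the arm is turned back against its spring by at least 0.35 rad and held, the pin through its lug (value of joint take_up above 0.35 rad and horizontal distance between pin and lug_hole below 0.006 m and height (world z) of pin below 0.046 m), for 0.2 s.
At the end, for the whole second after the job is handed in: the pin stands upright (within 0.12 rad) through the lug and the locking hole, its axis within 3 mm of the lug's hole and its collar within 3 mm of the lug (tip lower than 24.5 mm above the desk); the pin alone keeps the arm wound back (more than 0.35 rad); arm and pin are at rest (z of pin in the frame of frame below 0.0245 m and horizontal distance between pin and lug_hole below 0.003 m and angle between pin's own z axis and vertical below 0.12 rad and value of joint take_up above 0.35 rad and velocity of joint take_up between -0.1 and 0.1 rad/s and linear speed of pin below 0.02 m/s); the robot touches nothing.
It fails at once if the pin is forced: pressed against the drive with more than 60 N (contact force between pin and frame above 60 N).
It fails at once if the arm is let snap back (faster than 3 rad/s towards rest, below 0.3 rad) (value of joint take_up below 0.3 rad and velocity of joint take_up below -3 rad/s).
It fails at once if another thing is disturbed (moved by more than 30 mm) (distance of any of punch, mug, mouse, spare_wheel, carton, wrench, pen from where it was at the start of the episode above 0.03 m).
It also fails if it takes over 64 s, if anything falls off the work surface, if the arm or the gripper's body presses on something with over 40 N, if the wrist force passes 120 N, or if a joint passes its speed limit or range.

## Working session

There is one attempt and no reset: what is moved stays moved. The work goes in short steps, Python scripts to look and compute and a shell command to move; the robot and the scene stay as the last step left them, time stands still between calls to the robot, and variables do not carry over. Pictures are saved under pics/ and viewed, and the job is handed in when it is done.

```bash
ls; mkdir -p pics; python3 - <<'E'
from plant import bot,capture,camera_params
import cv2
print(bot.get_obs())
for n in("side","top"):
    cv2.imwrite(f"pics/{n}0.png",capture(n)[:,:,::-1]); print(camera_params(n))
E
```

```text
pics
{'time': 0.0, 'joint_positions': array([ 1.02301735e+00,  3.42714697e-01,  1.52501513e+00,  1.30660431e-05,
        1.27537991e+00, -1.46014919e-01]), 'dq': array([ 4.42390356e-04, -8.31798554e-05,  1.64374369e-03, -3.76980915e-04,
       -1.22202342e-03,  4.68982615e-04]), 'tau': array([ 1.96549387e-03, -4.31246102e+01, -2.44228971e+01,  7.20012467e-02,
        5.57217922e-02, -9.72514545e-05]), 'tool_pos': array([205.06967848, 482.85748595, 226.0497811 ]), 'tcp_rot': array([-3.14135956e+00,  1.49912115e-03,  1.16902863e+00]), 'contact_force': array([-0.07120304, -0.01564114,  0.52394266]), 'moment': array([0.00694323, 0.00276456, 0.03807555]), 'grip_width': 92.2117000244833}
{'fx': 374.2975930164102, 'fy': 374.2975930164102, 'cx': 318.96009075556026, 'cy': 200.31315593795375, 'rvec': array([ 2.27863703, -0.6332699 ,  0.27339508]), 'tvec': array([-469.70278809,  240.64322077, 1125.17025801])}
{'fx': 370.958250823079, 'fy': 370.958250823079, 'cx': 323.1203837101749, 'cy': 199.447481012836, 'rvec': array([ 2.18828183, -2.13948237,  0.15394828]), 'tvec': array([ -17.57078625,  551.04446635, 1220.13343805])}
```

View pics/side0.png

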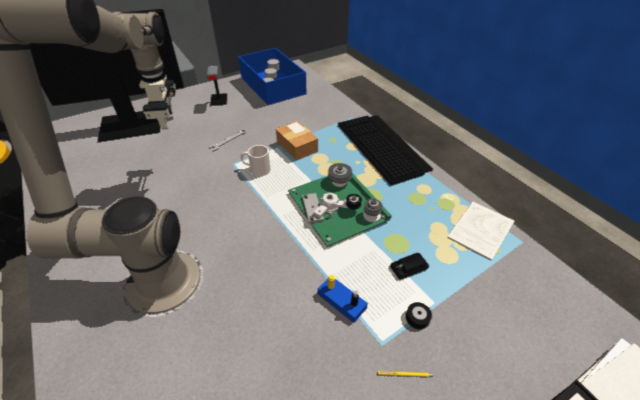

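View pics/top0.png

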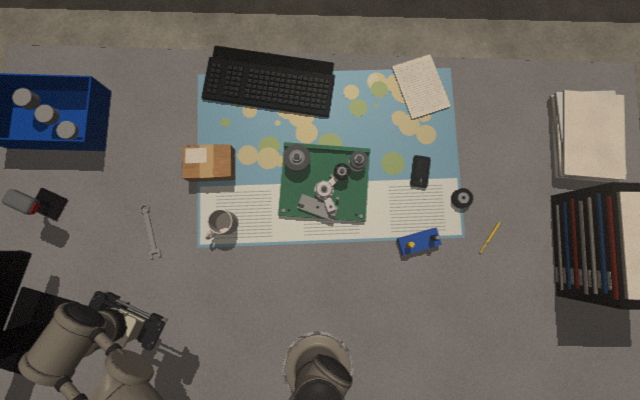

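```bash
cat > h.py <<'E'
import numpy as np,cv2
from plant import bot,capture,camera_params
def cam(n):
    p=camera_params(n);K=np.array([[p['fx'],0,p['cx']],[0,p['fy'],p['cy']],[0,0,1.]])
    return K,cv2.Rodrigues(p['rvec'])[0],p['tvec']
def ray(n,uv):
    K,R,t=cam(n);d=R.T@np.linalg.solve(K,[uv[0],uv[1],1.]);return -R.T@t,d
def plane(n,uv,z):
    o,d=ray(n,uv);return o+d*(z-o[2])/d[2]
def two(a,b):
    (o1,d1),(o2,d2)=ray('top',a),ray('side',b)
    d1/=np.linalg.norm(d1);d2/=np.linalg.norm(d2)
    s=np.linalg.lstsq(np.c_[d1,-d2],o2-o1,rcond=None)[0]
    p,q=o1+s[0]*d1,o2+s[1]*d2;return (p+q)/2,np.linalg.norm(p-q)
def proj(n,P):
    K,R,t=cam(n);return cv2.projectPoints(np.float64(P).reshape(-1,1,3),R,t,K,None)[0][:,0]
def blob(n,img,lo,hi,box=None):
    h=cv2.cvtColor(img,cv2.COLOR_RGB2HSV);m=cv2.inRange(h,np.array(lo),np.array(hi))
    if box:
        k=np.zeros_like(m);x0,y0,x1,y1=box;k[y0:y1,x0:x1]=1;m*=k
    c,_=cv2.findContours(m,cv2.RETR_EXTERNAL,cv2.CHAIN_APPROX_NONE)
    return m,sorted(c,key=cv2.contourArea,reverse=True)
def crop(img,box,f,fn):
    x0,y0,x1,y1=box
    cv2.imwrite(fn,cv2.resize(img[y0:y1,x0:x1,::-1],None,fx=f,fy=f,interpolation=cv2.INTER_CUBIC))
E
python3 - <<'E'
from h import *
t=cv2.imread('pics/top0.png')[:,:,::-1];s=cv2.imread('pics/side0.png')[:,:,::-1]
crop(t,(270,135,380,230),7,'pics/t1.png');crop(t,(390,220,450,265),12,'pics/t2.png')
crop(s,(280,150,400,250),6,'pics/s1.png');crop(s,(310,265,375,325),10,'pics/s2.png')
for n,i,b in(('top',t,(390,220,450,265)),('side',s,(310,265,375,325))):
    m,c=blob(n,i,(20,150,120),(35,255,255),b)
    for k in c[:2]:
        print(n,cv2.minAreaRect(k),cv2.boundingRect(k),m.sum()/255)
E
```

```text
top ((410.5, 244.0), (4.0, 5.0), 90.0) (408, 242, 6, 5) 23.0
side ((331.5, 281.0), (12.0, 5.0), 90.0) (329, 275, 6, 13) 61.0
```

```bash
python3 - <<'E'
import cv2,numpy as np
a=[cv2.imread(f'pics/{n}.png') for n in('t2','s2')]
print([x.shape for x in a])
E
```

```text
[(540, 720, 3), (600, 650, 3)]
```

View pics/t1.png

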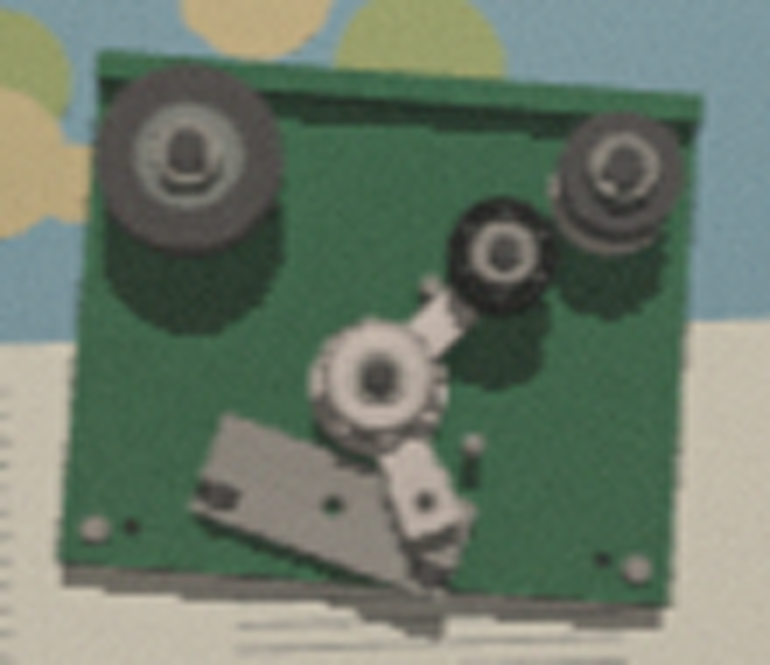

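View pics/t2.png

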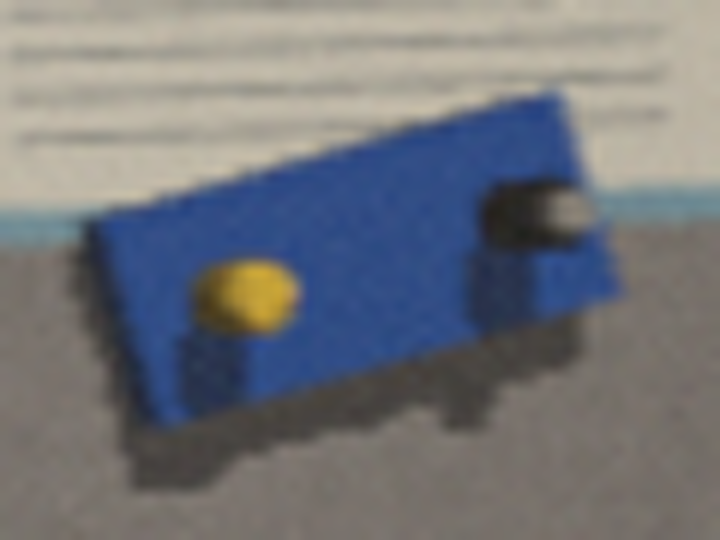

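View pics/s1.png

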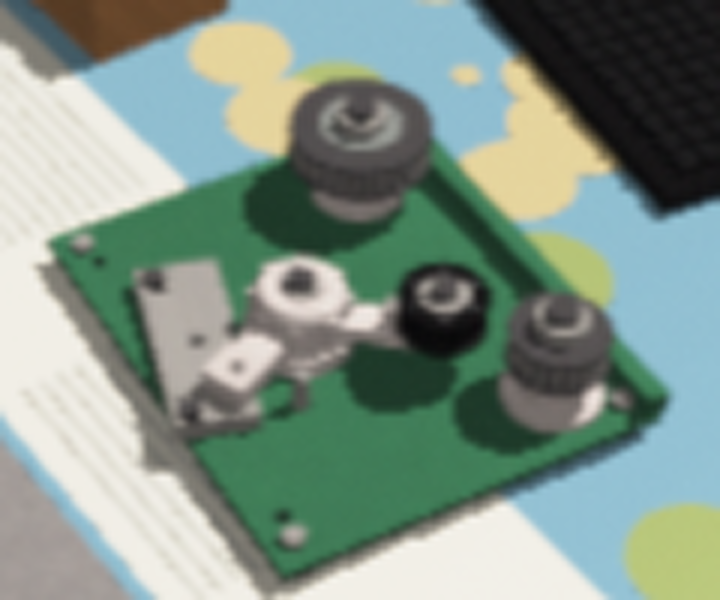

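View pics/s2.png

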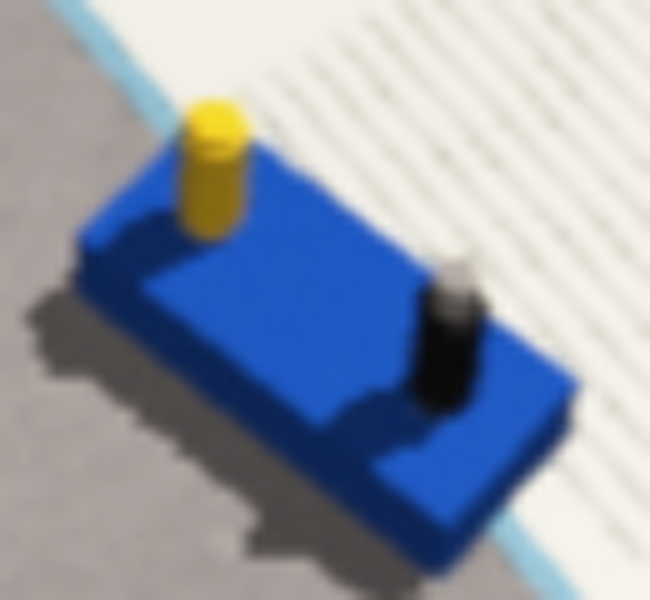

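```bash
python3 - <<'E'
from h import *
def cv(uv,o,f): return (np.array(uv)+.5)/f-.5+np.array(o)
T1=lambda u:cv(u,(270,135),7);T2=lambda u:cv(u,(390,220),12);S1=lambda u:cv(u,(280,150),6);S2=lambda u:cv(u,(310,265),10)
P={}
for nm,a,b,z in(('pintop',T2((262,297)),S2((216,121)),80),('punchtop',T2((572,212)),S2((457,268)),93),('lug',T1((426,501)),S1((237,367)),48),('lock',T1((333,503)),S1((197,340)),32),
 ('bolt',T1((380,376)),S1((299,281)),73),('wheel',T1((504,250)),S1((445,290)),74),
 ('pul1',T1((187,150)),S1((360,113)),90),('pul2',T1((626,164)),S1((561,312)),90),('screwL',T1((95,528)),S1((84,243)),22),('screwR',T1((637,569)),S1((293,535)),22)):
    p,g=two(a,b);pt,ps=plane('top',a,z),plane('side',b,z);P[nm]=p
    print(nm,p.round(1),round(g,1),z,pt.round(1),ps.round(1),a.round(1),b.round(1)); P[nm]=(pt+ps)/2
for s,c in(('T',[(92,205),(560,93),(622,295),(158,425)]),):
    q=[plane('top',T2(u),32)[:2] for u in c];print('block top',np.round(q,1),np.mean(q,0))
pv=P['bolt'][:2]
for k in('lug','lock','wheel','screwL','screwR'):
    d=P[k][:2]-pv;print(k,np.hypot(*d),np.degrees(np.arctan2(d[1],d[0])))
d=P['screwL']-P['screwR'];print('frame yaw',np.degrees(np.arctan2(d[1],d[0]))-90)
E
```

```text
pintop [ 408.4 -293.    80.1] 4.1 80 [ 406.6 -292.1   80. ] [ 410.4 -293.7   80. ] [411.4 244.3] [331.2 276.6]
punchtop [ 432.8 -372.7   94.4] 4.6 93 [ 430.8 -372.1   93. ] [ 435.5 -372.9   93. ] [437.2 237.2] [355.2 291.4]
lug [529.2 -30.5  46.2] 2.9 48 [527.7 -29.8  48. ] [529.7 -32.4  48. ] [330.4 206.1] [319.1 210.8]
lock [529.   13.9  29.4] 2.9 32 [527.4  14.5  32. ] [529.1  11.2  32. ] [317.1 206.4] [312.4 206.2]
bolt [585.6  -6.8  66.4] 2.2 73 [583.5  -6.2  73. ] [582.8 -12.8  73. ] [323.9 188.3] [329.4 196.4]
wheel [646.1 -64.2  76.7] 3.5 74 [645.1 -63.6  74. ] [649.6 -62.5  74. ] [341.6 170.3] [353.8 197.9]
pul1 [688.8  86.8  81. ] 2.0 90 [685.7  86.7  90. ] [683.5  77.8  90. ] [296.3 156. ] [339.6 168.4]
pul2 [ 685.9 -120.    86.6] 1.6 90 [ 684.3 -119.2   90. ] [ 684.3 -122.7   90. ] [359. 158.] [373.1 201.6]
screwL [515.5 129.1  21. ] 3.9 22 [513.6 129.8  22. ] [516.8 127.4  22. ] [283.1 210. ] [293.6 190.1]
screwR [ 501.2 -134.7   23.1] 3.6 22 [ 499.6 -134.    22. ] [ 503.4 -134.5   22. ] [360.6 215.9] [328.4 238.8]
block top [[ 431.7 -256.8]
 [ 465.9 -389.1]
 [ 409.8 -405.5]
 [ 371.1 -275. ]] [ 419.64005511 -331.59775817]
lug 58.64736171071637 -158.35683998544172
lock 59.350437792162516 157.84888723858597
wheel 83.581503803042 -39.82935784944894
screwL 153.91525590738593 116.21620037777248
screwR 149.11812886965984 -123.19868724273712
frame yaw -2.9737503981745164
```

```bash
python3 -m jog '{"xyz":[[0.6,-0.95,0],[0.6,-0.95,0],[0.6,-0.95,0],[0.6,-0.95,0],[0.6,-0.95,0],[0.6,-0.95,0],[0.6,-0.95,0],[0.6,-0.95,0],[0.6,-0.95,0],[0.6,-0.95,0]],"angular":[[0,0,0.4],[0,0,0.4],[0,0,0.4],[0,0,0.4],[0,0,0.4],[0,0,0.4],[0,0,0.4],[0,0,0.4],[0,0,0.4],[0,0,0.4]]}' -0.1
```

```text
time: 1.1
tool_pos: [325.5, 285.7, 222.3]
tcp_rot: [-3.136, 0.008, 1.61]
contact_force: [0.6, -0.2, -0.5]
grip_width: 50.2
```

```bash
python3 -m jog '{"xyz":[[0.6,-1,0],[0.6,-1,0],[0.6,-1,0],[0.6,-1,0],[0.6,-1,0],[0.6,-1,0],[0.6,-1,0],[0.4,-1,0],[0.3,-1,0],[0.2,-1,0]],"angular":[[0,0,0],[0,0,0],[0,0,0],[0,0,0],[0,0,0],[0,0,0],[0,0,0],[0,0,0],[0,0,0],[0,0,0]]}'
python3 -m jog '{"xyz":[[0,-1,0],[0,-1,0],[0,-1,0],[0,-1,0],[0,-1,0],[0,-1,0],[0,-1,0],[0,-1,0],[0,-1,0],[0,-1,0]],"angular":[[0,0,0],[0,0,0],[0,0,0],[0,0,0],[0,0,0],[0,0,0],[0,0,0],[0,0,0],[0,0,0],[0,0,0]]}'
```

```text
time: 2.1
tool_pos: [429.6, 76.2, 219.6]
tcp_rot: [-3.13, 0.009, 1.611]
contact_force: [-0.7, -0.8, -0.2]
grip_width: 50.3
time: 3.1
tool_pos: [427.1, -131.9, 216.7]
tcp_rot: [-3.123, 0.006, 1.611]
contact_force: [-1.1, 0.3, 0.4]
grip_width: 50.6
```

```bash
python3 -m jog '{"xyz":[[-0.1,-1,-0.1],[-0.1,-1,-0.2],[-0.1,-1,-0.4],[-0.1,-1,-0.4],[-0.1,-1,-0.4],[-0.1,-1,-0.4],[-0.1,-1,-0.4],[-0.1,-0.6,-0.4],[0,0,-0.4],[0,0,0]],"angular":[[0.06,-0.18,-0.38],[0,0,0],[0,0,0],[0,0,0],[0,0,0],[0,0,0],[0,0,0],[0,0,0],[0,0,0],[0,0,0]]}'
```

```text
time: 4.1
tool_pos: [408.0, -290.6, 149.1]
tcp_rot: [-3.139, -0.004, 1.566]
contact_force: [-0.6, -0.4, 0.1]
grip_width: 50.6
```

```bash
python3 -m jog '{"xyz":[[0.02,-0.1,-0.8],[0,0,-0.8],[0,0,-0.8],[0,0,-0.8],[0,0,-0.5],[0,0,0]],"angular":[[0,0,0],[0,0,0],[0,0,0],[0,0,0],[0,0,0],[0,0,0]]}'
python3 - <<'E'
from h import *
crop(capture('side'),(290,220,390,310),8,'pics/s3.png');crop(capture('top'),(360,190,460,280),8,'pics/t3.png')
E
```

```text
time: 4.7
tool_pos: [410.1, -287.7, 74.4]
tcp_rot: [-3.141, -0.004, 1.57]
contact_force: [0.7, -0.7, 0.2]
grip_width: 50.4
```

View pics/s3.png

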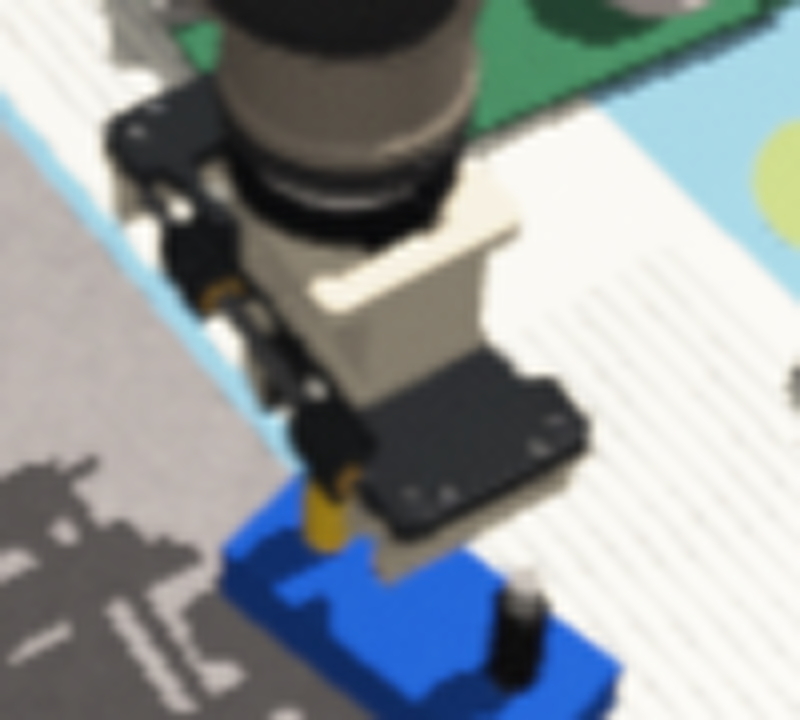

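View pics/t3.png

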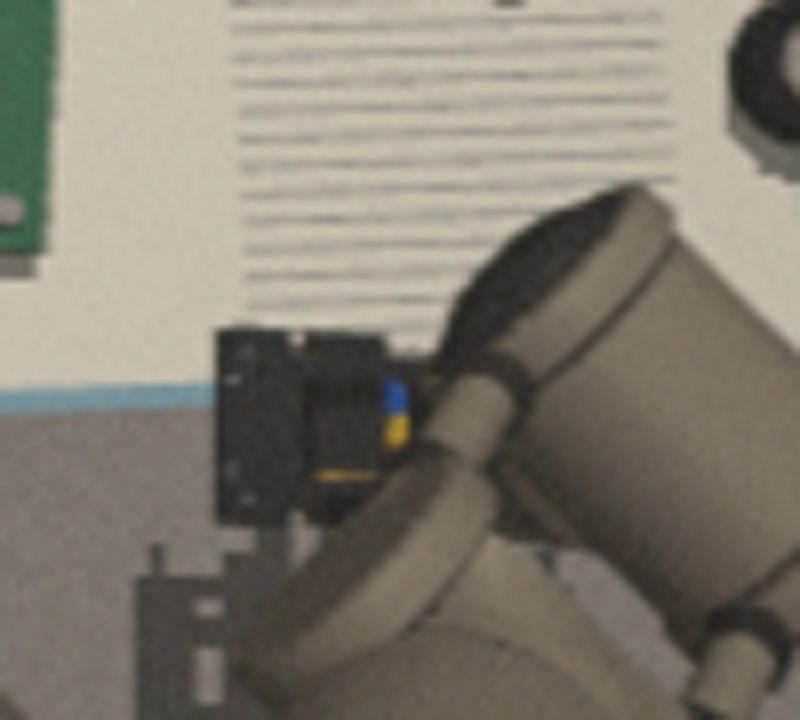

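```bash
python3 -m jog '{"xyz":[[0,-0.2,0],[0,0,-0.5],[0,0,-0.5],[0,0,-0.3],[0,0,0]],"angular":[[0,0,0],[0,0,0],[0,0,0],[0,0,0],[0,0,0]]}'
```

```text
time: 5.3
tool_pos: [411.8, -293.8, 49.5]
tcp_rot: [3.137, 0.001, 1.57]
contact_force: [0.3, 0.9, 0.1]
grip_width: 50.7
```

```bash
python3 -m jog '{"xyz":[[-0.13,0.03,-0.15],[0,0,0]],"angular":[[0,0,0],[0,0,0]]}'
python3 -m jog '{"xyz":[[0,0,0],[0,0,0],[0,0,0],[0,0,0]],"angular":[[0,0,0],[0,0,0],[0,0,0],[0,0,0]]}' 1; python3 -c "
from plant import bot
print(bot.get_obs())"
```

```text
time: 5.5
tool_pos: [408.7, -293.0, 45.9]
tcp_rot: [3.138, 0.0, 1.57]
contact_force: [0.8, -0.0, 0.3]
grip_width: 50.5
time: 5.9
tool_pos: [409.0, -293.3, 46.4]
tcp_rot: [3.137, 0.001, 1.57]
contact_force: [-1.2, -0.1, -0.4]
grip_width: 23.4
{'time': 5.9, 'joint_positions': array([-0.77605087,  0.52604637,  1.80860192,  0.00316195,  0.80319944,
       -2.34811449]), 'dq': array([-0.00121708, -0.00339222, -0.00145101,  0.0002977 , -0.00064407,
       -0.0013028 ]), 'tau': array([-1.02361775e-02, -4.48431873e+01, -1.69196427e+01, -5.29861939e-02,
        1.62823795e-02, -1.64859143e-04]), 'tool_pos': array([ 408.96550377, -293.32659913,   46.42958978]), 'tcp_rot': array([3.13732350e+00, 9.97143335e-04, 1.56987007e+00]), 'contact_force': array([-1.23077129, -0.1463287 , -0.35654907]), 'moment': array([ 0.03360013,  0.02242477, -0.03440455]), 'grip_width': 23.43832906231207}
```

```bash
python3 -m jog '{"xyz":[[0,0,0],[0,0,0],[0,0,0]],"angular":[[0,0,0],[0,0,0],[0,0,0]]}' 1; python3 -m jog '{"xyz":[[0,0,0.5],[0,0,0.5],[0,0,0.5],[0,0,0.5],[0,0,0]],"angular":[[0,0,0],[0,0,0],[0,0,0],[0,0,0],[0,0,0]]}'
python3 - <<'E'
from h import *
crop(capture('side'),(290,220,390,310),8,'pics/s4.png')
E
```

```text
time: 6.2
tool_pos: [409.0, -293.3, 46.5]
tcp_rot: [3.137, 0.001, 1.57]
contact_force: [-0.2, -0.0, -0.4]
grip_width: 19.3
time: 6.7
tool_pos: [409.3, -293.6, 90.9]
tcp_rot: [3.136, 0.002, 1.57]
contact_force: [-0.0, -0.4, -2.0]
grip_width: 19.7
```

View pics/s4.png

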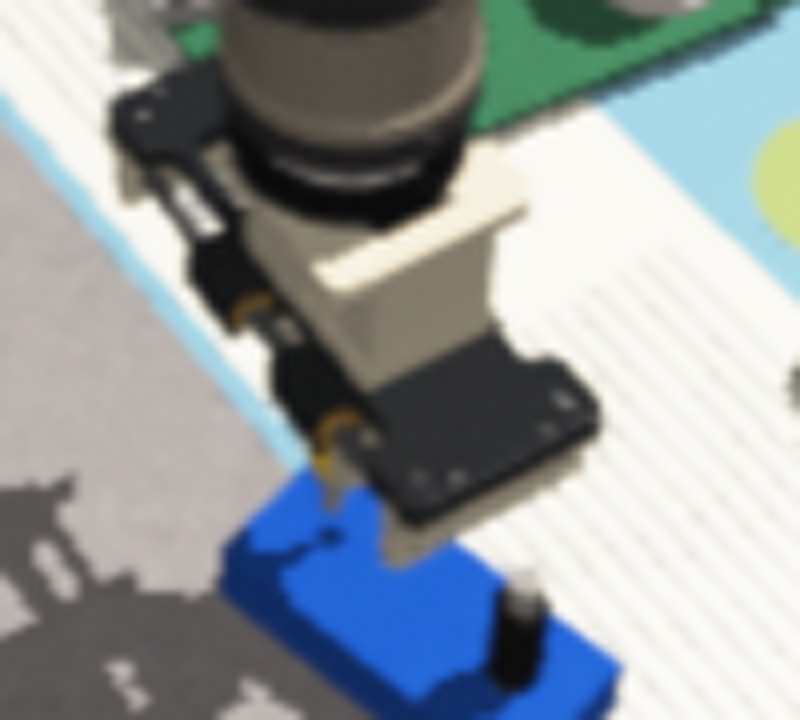

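```bash
python3 -m jog '{"xyz":[[0,0,0.8],[0,0,0.8],[0.4,0.9,0],[0.4,0.9,0],[0.4,0.9,0],[0.4,0.9,0],[0.4,0.9,0],[0.4,0.9,0],[0.4,0.9,0],[0.4,0.9,0]],"angular":[[0,0,0],[0,0,0],[0,0,0],[0,0,0],[0,0,0],[0,0,0],[0,0,0],[0,0,0],[0,0,0],[0,0,0]]}'
python3 -m jog '{"xyz":[[0.4,0.8,0],[0.4,0.8,0],[0.4,0.8,0],[0.4,0.8,0],[0.4,0.8,0],[0,0.3,0],[0,0,0]],"angular":[[0,0,0],[0,0,0],[0,0,0],[0,0,0],[0,0,0],[0,0,0],[0,0,0]]}'
```

```text
time: 7.75
tool_pos: [472.3, -145.0, 121.2]
tcp_rot: [3.141, -0.001, 1.565]
contact_force: [-0.5, 0.4, -0.1]
grip_width: 19.5
time: 8.45
tool_pos: [512.2, -52.7, 118.8]
tcp_rot: [-3.138, -0.003, 1.568]
contact_force: [0.8, -0.6, -0.9]
grip_width: 19.5
```

```bash
python3 - <<'E'
from h import *
print(bot.get_obs()['tool_pos'])
crop(capture('side'),(280,160,380,240),8,'pics/s5.png');crop(capture('top'),(290,155,390,230),8,'pics/t5.png')
p=bot.get_obs()['tool_pos']; print(proj('side',[p-[0,0,41],p-[0,0,14],p]),proj('top',[p-[0,0,41],p]))
E
```

```text
[512.16061463 -52.72975442 118.78970934]
[[317.93269387 210.3925454 ]
 [317.96756177 204.59837297]
 [317.98607469 201.52198729]] [[337.97914585 210.04534441]
 [338.72756809 208.78293774]]
```

View pics/s5.png

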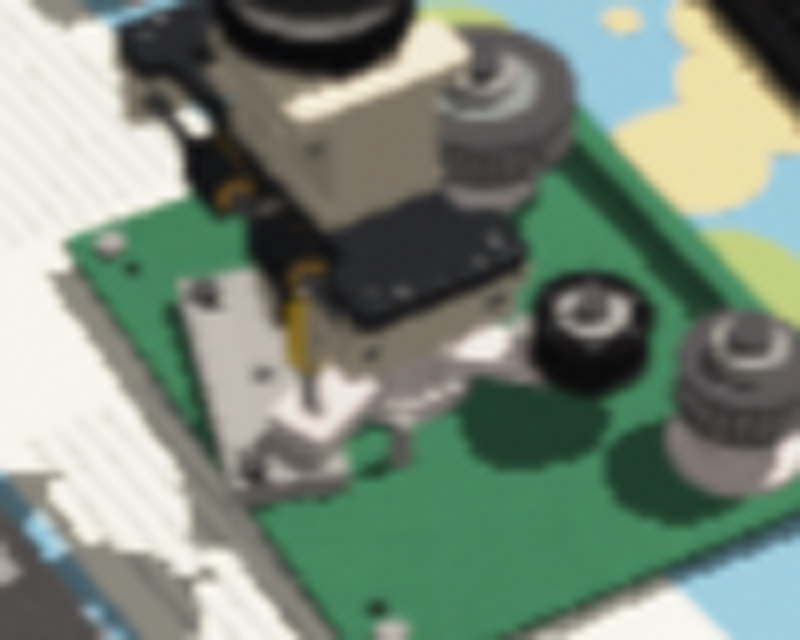

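View pics/t5.png

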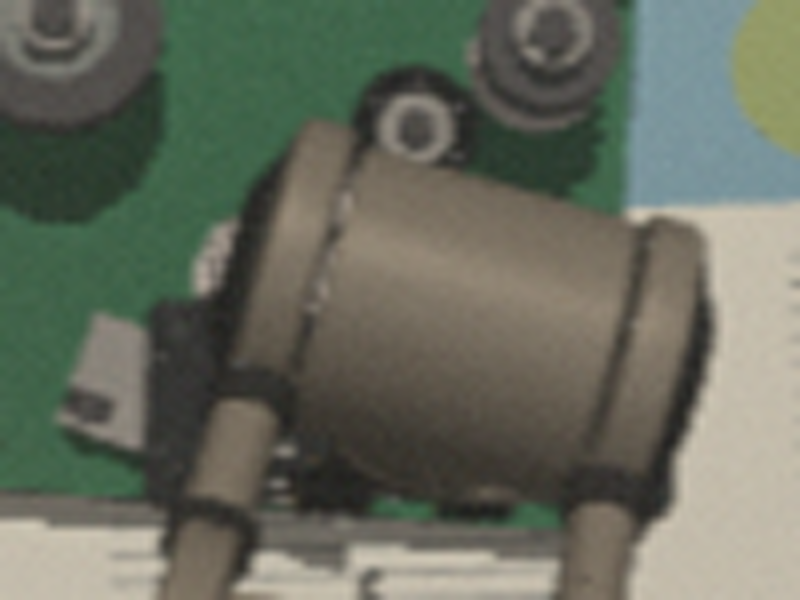

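```bash
python3 - <<'E'
from h import *
i=capture('side');crop(i,(305,190,340,222),22,'pics/s6.png')
g=cv2.cvtColor(i,cv2.COLOR_RGB2GRAY)
print(g[203:215,310:328])
E
```

```text
[[187 187 187 187 183 155 118 108 104 101 108 114 112 110 110 104  92  97]
 [188 185 184 185 183 165 132 109 104  95 102 115 115 113 114  97  79  88]
 [187 176 167 170 178 179 153 116 105 102 117 145 137 120 118 110 107 112]
 [186 161 123 125 162 181 164 127 106 112 163 209 188 135 123 120 117 117]
 [186 163 135 143 172 185 185 154 109 127 199 230 213 173 150 152 147 128]
 [188 185 182 183 186 192 202 175 120 147 209 232 232 224 209 209 196 149]
 [189 189 187 187 193 208 220 187 122 145 205 229 233 232 229 207 166 131]
 [189 188 187 192 208 224 228 193 127 131 189 225 232 230 215 175 134 124]
 [189 189 188 194 211 226 230 208 164 143 185 222 228 214 175 133 117 119]
 [189 188 184 165 163 199 223 227 219 206 217 226 212 174 129  97  91 103]
 [188 188 176 149 126 139 176 207 222 228 228 213 175 135 106  82  76  77]
 [186 176 142 107 104 111 120 141 175 205 208 176 137 113  92  95 107 107]]
```

View pics/s6.png

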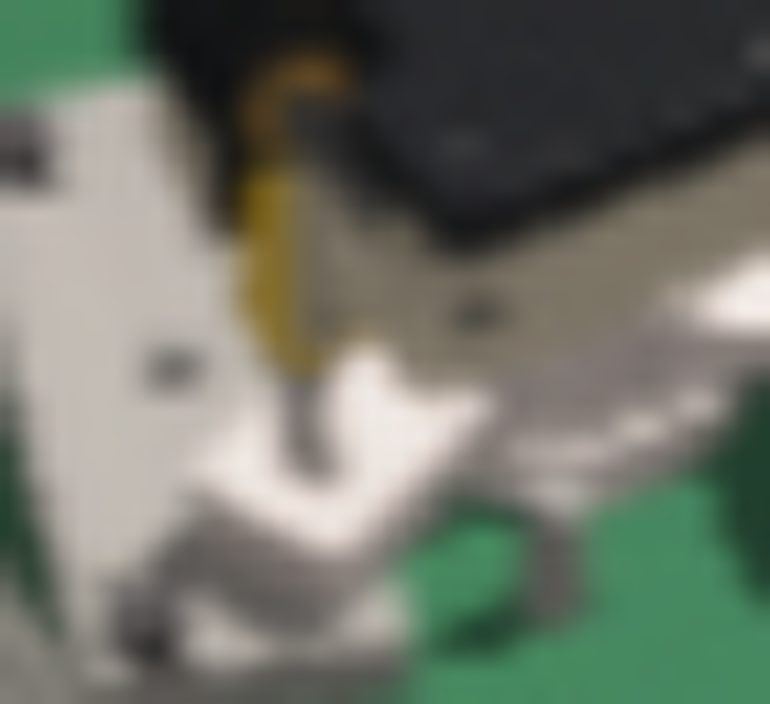

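```bash
python3 -m jog '{"xyz":[[0.4,0.5,0],[0.4,0.5,0],[0,0,-0.6],[0,0,-0.5],[0,0,0]],"angular":[[0,0,0],[0,0,0],[0,0,0],[0,0,0],[0,0,0]]}'
python3 - <<'E'
from h import *
i=capture('side');crop(i,(305,190,340,222),22,'pics/s7.png')
p=bot.get_obs()['tool_pos']; print(p,proj('side',[p-[0,0,41],p-[0,0,14],p]))
E
```

```text
time: 9.1
tool_pos: [529.5, -33.6, 95.1]
tcp_rot: [-3.138, -0.002, 1.564]
contact_force: [0.3, -0.5, -0.8]
grip_width: 19.1
[529.63718722 -33.72644986  95.58351517] [[319.28152354 209.64135268]
 [319.33593288 203.99853118]
 [319.36480208 201.00449006]]
```

View pics/s7.png

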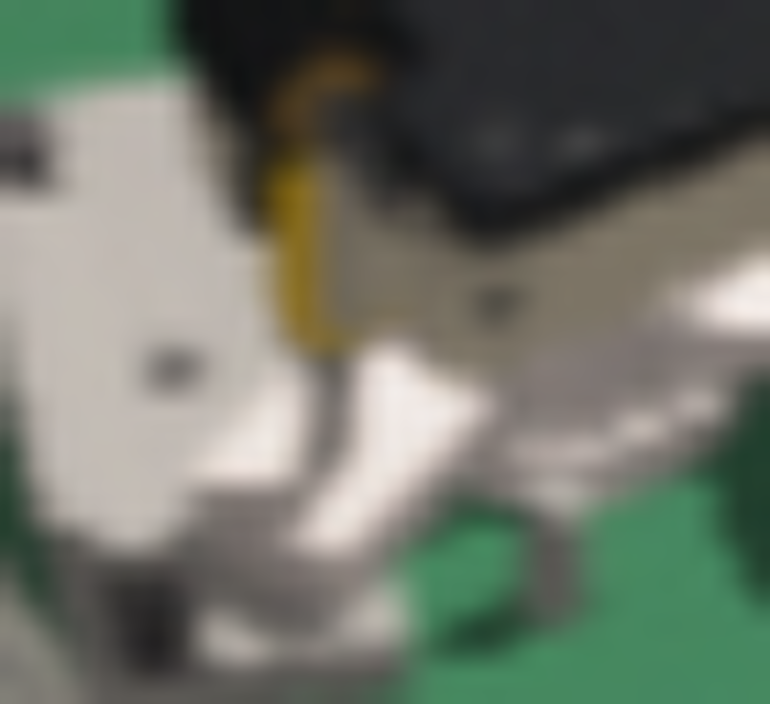

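```bash
python3 -m jog '{"xyz":[[0,0.08,-0.1],[0,0,-0.15],[0,0,-0.1],[0,0,-0.1],[0,0,-0.1]],"angular":[[0,0,0],[0,0,0],[0,0,0],[0,0,0],[0,0,0]]}'
```

```text
time: 9.65
tool_pos: [529.8, -31.4, 85.0]
tcp_rot: [-3.14, -0.004, 1.563]
contact_force: [-1.5, 4.1, 2.0]
grip_width: 19.2
```

```bash
python3 -m jog '{"xyz":[[0,0.06,0],[0,0,-0.1],[0,0,-0.1],[0,0,0]],"angular":[[0,0,0],[0,0,0],[0,0,0],[0,0,0]]}'; python3 -c "
from plant import bot
o=bot.get_obs();print(o['contact_force'],o['moment'],o['tool_pos'])"
```

```text
time: 10.05
tool_pos: [529.5, -30.4, 80.3]
tcp_rot: [-3.14, -0.003, 1.563]
contact_force: [-0.2, 2.1, -0.2]
grip_width: 19.3
[-0.23170363  2.12179536 -0.21896623] [ 0.20362983  0.05070235 -0.01168687] [529.51761057 -30.37030768  80.2921851 ]
```

```bash
python3 -m jog '{"xyz":[[-0.05,0.1,-0.1],[-0.05,0.12,0],[-0.04,0.12,0],[-0.03,0.12,0],[-0.02,0.12,0],[-0.02,0.1,0]],"angular":[[0,0,0],[0,0,0],[0,0,0],[0,0,0],[0,0,0],[0,0,0]]}'; python3 -c "
from plant import bot
o=bot.get_obs();print(o['contact_force'],o['moment'],o['tool_pos'])"
```

```text
time: 10.65
tool_pos: [527.2, -22.5, 78.1]
tcp_rot: [3.138, 0.008, 1.565]
contact_force: [0.7, -5.8, -1.4]
grip_width: 19.5
[ 0.67439487 -5.7962007  -1.38856242] [-1.22671676 -0.06693952 -0.05195104] [527.22254752 -22.54014796  78.13261173]
```

```bash
python3 -m jog '{"xyz":[[-0.05,0.2,0],[-0.03,0.2,0],[-0.03,0.2,0],[-0.02,0.2,0],[-0.01,0.2,0],[0,0.2,0]],"angular":[[0.04,0,0],[0.04,0,0],[0.03,0,0],[0.03,0,0],[0.03,0,0],[0.03,0,0]]}'; python3 -c "
from plant import bot
o=bot.get_obs();print(o['contact_force'],o['moment'],o['tool_pos'])"
```

```text
time: 11.25
tool_pos: [524.9, -6.2, 78.2]
tcp_rot: [3.137, 0.001, 1.567]
contact_force: [-0.3, -8.0, -0.4]
grip_width: 19.4
[-0.28585883 -8.04783965 -0.3603712 ] [-1.49099672  0.13293991 -0.05465405] [524.88266317  -6.19382233  78.17747491]
```

```bash
python3 -m jog '{"xyz":[[0,0.15,-0.1],[0.01,0.15,-0.1],[0.02,0.15,-0.1],[0,0.08,-0.1],[0,0.08,-0.1],[0,0.08,-0.1]],"angular":[[0.03,0,0],[0.03,0,0],[0.03,0,0],[0.02,0,0],[0.02,0,0],[0.02,0,0]]}'; python3 -c "
from plant import bot
o=bot.get_obs();print(o['contact_force'],o['moment'],o['tool_pos'])"
```

```text
time: 11.85
tool_pos: [525.8, -0.4, 72.4]
tcp_rot: [3.134, 0.001, 1.571]
contact_force: [-7.1, -7.3, 18.7]
grip_width: 19.3
[-7.06313104 -7.29470272 18.65553892] [-1.50447934  1.49045008  0.03367952] [ 5.25784504e+02 -4.16099017e-01  7.23668624e+01]
```

```bash
python3 -m jog '{"xyz":[[-0.03,0.12,-0.05],[0,0.12,-0.05],[0.01,0.12,-0.05],[0.02,0.12,-0.05]],"angular":[[0.02,0.03,0],[0.02,0.03,0],[0.02,0,0],[0.02,0,0]]}'; python3 -c "
from plant import bot
o=bot.get_obs();print(o['contact_force'],o['moment'],o['tool_pos'])"
```

```text
time: 12.25
tool_pos: [525.7, 0.5, 72.6]
tcp_rot: [3.138, 0.008, 1.575]
contact_force: [-4.8, -10.3, 10.1]
grip_width: 19.6
[ -4.81537823 -10.27694279  10.09446068] [-2.35066953  1.0799643   0.02150496] [5.25725650e+02 4.81020134e-01 7.25679625e+01]
```

```bash
python3 -m jog '{"xyz":[[-0.02,0.18,-0.05],[0,0.18,-0.05],[0.02,0.18,-0.05],[0.02,0.18,-0.05]],"angular":[[0.06,0,0],[0.04,0,0],[0.04,0,0],[0.04,0,0]]}'; python3 -c "
from plant import bot
o=bot.get_obs();print(o['contact_force'],o['moment'],o['tool_pos'])"
```

```text
time: 12.65
tool_pos: [526.4, 4.8, 72.6]
tcp_rot: [3.136, 0.007, 1.579]
contact_force: [-4.1, -12.5, 9.0]
grip_width: 19.2
[ -4.11425929 -12.49376744   9.02022681] [-2.54382133  0.94127809 -0.05678051] [526.38229864   4.78758146  72.61624154]
```

```bash
python3 -m jog '{"xyz":[[0.02,0.18,-0.05],[0.02,0.18,-0.05],[0.03,0.18,-0.05]],"angular":[[0.06,0.02,-0.03],[0.05,0,-0.03],[0.05,0,0]]}'; python3 -c "
from plant import bot
o=bot.get_obs();print(o['contact_force'],o['moment'],o['tool_pos'])"
```

```text
time: 12.95
tool_pos: [527.1, 8.0, 72.6]
tcp_rot: [3.138, 0.003, 1.575]
contact_force: [-5.1, -12.3, 9.0]
grip_width: 19.7
[ -5.09560428 -12.33814392   9.01171523] [-2.6026258   1.03931806 -0.06618911] [527.11021208   8.00498309  72.57775027]
```

```bash
python3 -m jog '{"xyz":[[0.03,0.16,-0.05],[0.03,0.16,-0.05]],"angular":[[0.05,0,0],[0.05,0,0]]}'; python3 -c "
from plant import bot
o=bot.get_obs();print(o['contact_force'],o['moment'],o['tool_pos'])"
```

```text
time: 13.15
tool_pos: [527.5, 9.5, 72.5]
tcp_rot: [3.139, 0.001, 1.577]
contact_force: [-4.6, -11.4, 8.5]
grip_width: 19.4
[ -4.64962793 -11.40185754   8.51195834] [-2.34629311  1.08402443 -0.05370039] [527.49148103   9.47571351  72.54243605]
```

```bash
python3 -m jog '{"xyz":[[0.03,0.16,-0.05],[0.03,0.16,-0.05]],"angular":[[0.03,0,0],[0.03,0,0]]}'; python3 -c "
from plant import bot
o=bot.get_obs();print(o['contact_force'],o['moment'],o['tool_pos'])"
```

```text
time: 13.35
tool_pos: [527.8, 11.3, 72.4]
tcp_rot: [3.141, 0.003, 1.578]
contact_force: [-4.9, -10.1, 7.6]
grip_width: 19.6
[ -4.92831506 -10.09934256   7.62410415] [-1.95309869  0.91098509 -0.01514095] [527.84712574  11.31550761  72.40479859]
```

```bash
python3 -m jog '{"xyz":[[0.03,0.14,-0.07],[0.03,0.14,-0.07]],"angular":[[0.03,0,0],[0.03,0,0]]}'; python3 -c "
from plant import bot
o=bot.get_obs();print(o['contact_force'],o['moment'],o['tool_pos'])"
```

```text
time: 13.55
tool_pos: [528.1, 13.6, 71.1]
tcp_rot: [-3.141, 0.002, 1.579]
contact_force: [-3.0, -6.9, 4.5]
grip_width: 19.4
[-2.95127696 -6.94391789  4.49975246] [-1.41337206  0.62959325 -0.00189366] [528.11177605  13.58868581  71.08779163]
```

```bash
python3 -m jog '{"xyz":[[0.02,0.1,-0.08],[0,0.08,-0.08],[0,0.08,-0.08]],"angular":[[0.02,0,0],[0,0,0],[0,0,0]]}'; python3 -c "
from plant import bot
o=bot.get_obs();print(o['contact_force'],o['moment'],o['tool_pos'])"
```

```text
time: 13.85
tool_pos: [528.1, 14.5, 67.8]
tcp_rot: [-3.141, 0.007, 1.581]
contact_force: [-2.3, -6.9, 5.3]
grip_width: 19.2
[-2.25889695 -6.90545625  5.26851832] [-1.405154    0.35872847 -0.04429803] [528.10894329  14.49577449  67.79854204]
```

Tip is in the locking hole (about 4.5 mm below the plate). Continuing down, gently.

```bash
python3 -m jog '{"xyz":[[0,0.07,-0.1],[0,0.07,-0.1],[0,0.07,-0.1],[0,0.07,-0.1]],"angular":[[0.06,0,0],[0,0,0],[0,0,0],[0,0,0]]}'; python3 -c "
from plant import bot
o=bot.get_obs();print(o['contact_force'],o['moment'],o['tool_pos'])"
```

```text
time: 14.25
tool_pos: [528.2, 14.5, 62.2]
tcp_rot: [3.141, 0.011, 1.583]
contact_force: [-6.0, -4.8, 20.9]
grip_width: 19.8
[-5.96661617 -4.82257612 20.94536381] [-1.09843635  1.0843441   0.01515657] [528.17594044  14.51054386  62.20354472]
```

```bash
python3 -m jog '{"xyz":[[0,0,-0.04],[0,0,-0.04],[0,-0.02,-0.04]],"angular":[[0,0,0],[0,0,0],[0,0,0]]}'; python3 - <<'E'
from h import *
o=bot.get_obs();print(o['contact_force'],o['moment'],o['tool_pos'],o['tcp_rot'])
i=capture('side');crop(i,(290,180,370,230),10,'pics/s8.png')
E
```

```text
time: 14.55
tool_pos: [527.8, 13.5, 62.4]
tcp_rot: [3.14, 0.012, 1.583]
contact_force: [-1.4, 2.7, 7.2]
grip_width: 19.4
[-1.4055365   2.69465275  7.1928712 ] [ 0.596682    0.39355804 -0.03902468] [527.77618292  13.4677815   62.3971082 ] [3.14006568 0.01215929 1.58257081]
```

View pics/s8.png

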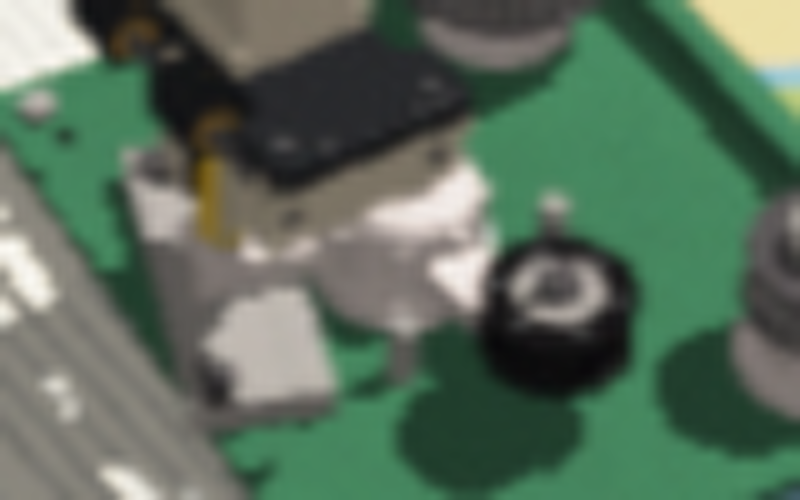

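```bash
python3 -m jog '{"xyz":[[0,0.01,-0.03],[0,0.01,-0.03]],"angular":[[0.03,0,0],[0,0,0]]}'; python3 -m jog '{"xyz":[[0,0,0],[0,0,0],[0,0,0],[0,0,0],[0,0,0]],"angular":[[0,0,0],[0,0,0],[0,0,0],[0,0,0],[0,0,0]]}' -0.1
```

```text
time: 14.8
tool_pos: [527.8, 13.6, 62.4]
tcp_rot: [3.139, 0.01, 1.583]
contact_force: [-1.5, -1.4, 5.5]
grip_width: 19.2
time: 15.3
tool_pos: [527.6, 14.1, 61.9]
tcp_rot: [3.139, 0.009, 1.583]
contact_force: [0.4, 0.8, -0.2]
grip_width: 49.9
```

Released; forces are zero. Lift straight up and move back to check.

```bash
python3 -m jog '{"xyz":[[0,0,0.4],[0,0,0.8],[0,0,0.8],[0,0,0.8],[0,0,0.8],[0,0,0.8],[0,0,0.8],[0,0,0.8]],"angular":[[0,0,0],[0,0,0],[0,0,0],[0,0,0],[0,0,0],[0,0,0],[0,0,0],[0,0,0]]}'
python3 -m jog '{"xyz":[[-0.6,1,0],[-0.6,1,0],[-0.6,1,0],[-0.6,1,0],[-0.6,1,0],[-0.4,1,0],[-0.4,1,0],[0,1,0],[0,0.9,0],[0,0,0]],"angular":[[0,0,0],[0,0,0],[0,0,0],[0,0,0],[0,0,0],[0,0,0],[0,0,0],[0,0,0],[0,0,0],[0,0,0]]}'
python3 - <<'E'
from h import *
t=capture('top');s=capture('side')
crop(t,(270,135,380,230),7,'pics/t9.png');crop(s,(280,150,400,250),6,'pics/s9.png')
cv2.imwrite('pics/t9f.png',t[:,:,::-1])
c={}
for n,i,b in(('top',t,(290,180,345,225)),('side',s,(290,170,350,230))):
    m,k=blob(n,i,(20,150,100),(35,255,255),b); print(n,[cv2.boundingRect(x) for x in k[:2]])
E
```

```text
time: 16.1
tool_pos: [525.8, 14.6, 187.7]
tcp_rot: [-3.14, 0.008, 1.583]
contact_force: [0.9, -0.3, -0.5]
grip_width: 50.5
time: 17.1
tool_pos: [447.9, 198.3, 197.3]
tcp_rot: [3.13, 0.008, 1.58]
contact_force: [-0.2, -1.2, 0.4]
grip_width: 50.9
top [(316, 203, 4, 5)]
side [(310, 192, 5, 12)]
```

View pics/t9.png

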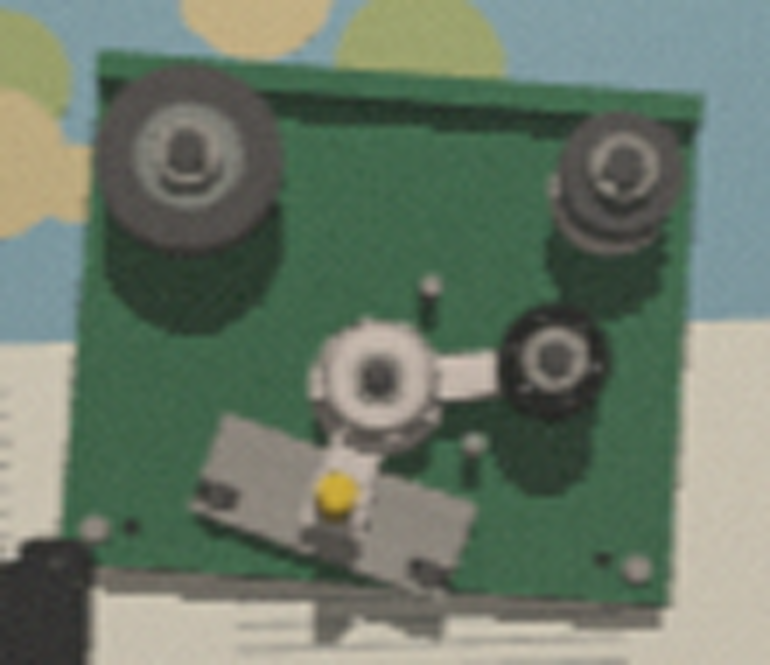

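View pics/s9.png

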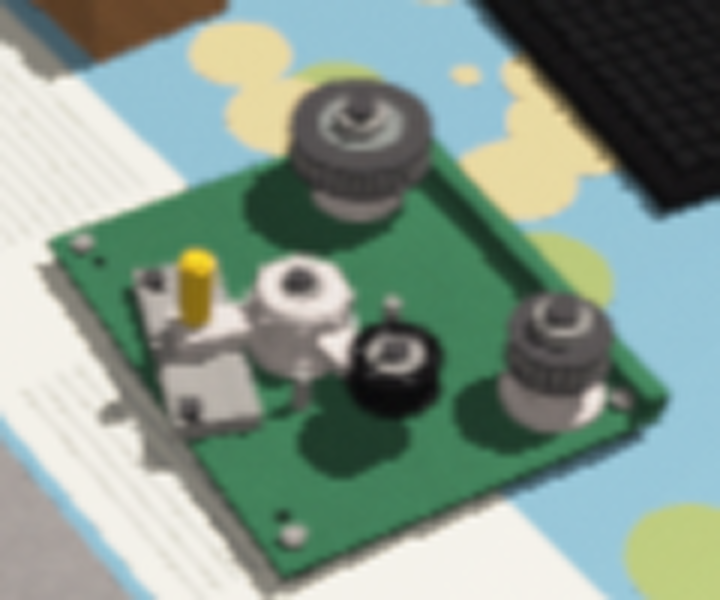

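View pics/t9f.png

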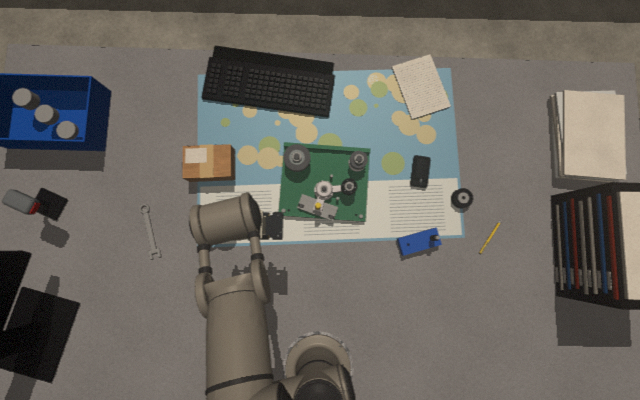

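```bash
python3 - <<'E'
from h import *
c=lambda uv,o,f:(np.array(uv)+.5)/f-.5+np.array(o)
a=c((337,490),(270,135),7);b=c((198,258),(280,150),6);b2=c((198,324),(280,150),6)
print(two(a,b),plane('top',a,96),plane('side',b,96),plane('side',b2,52))
t=capture('top');i=cv2.absdiff(t,cv2.imread('pics/t9f.png')[:,:,::-1]);print(i[180:225,290:345].max())
o=bot.get_obs();print(o['contact_force'],o['dq'])
bot.close_job()
E
```

```text
(array([528.28813159,  11.9425251 ,  97.00886476]), np.float64(4.010771407420554)) [526.56533722  12.77415037  96.        ] [530.74717644  12.22029062  96.        ] [526.19542272   5.00417215  52.        ]
11
[ 0.25003386 -0.1235791   0.50530167] [-0.01404246  0.0005175   0.00508167  0.00114863 -0.00352697  0.00306907]
the job is handed in; nothing more can be done
```

The pin is in the locking hole and now holds the tension wheel back on its own. I handed the job in at about 17 s of the 64 s allowed; the hand-in reports no verdict.

**What I did**
- I drew the pin from the blue block and put it through the lug's hole. I then wound the arm clockwise along its arc.
- With about 9 N down on the locking plate I felt for the hole. It gave way at roughly 0.7 rad, close to where the pictures had put it, and the pin went down until the collar met the lug.
- The highest wrist force I read was about 21 N in the vertical direction. I eased the spring load over to the pin before letting go, so the arm did not snap back.

**Last checks**
- **Pin home:** at release the tool height put the tip at about 21 mm (fully home is 21.5 mm). The two cameras put the knob's top at 97 mm against an expected 96 mm.
- **At rest:** the arm has stayed wound back and nothing moved between the last two top pictures. The gripper is clear, with no force on it.
- **Other things:** the bystanders in clear view and the punch look unmoved. The mug is hidden under the robot arm in the last top picture, so I did not check it directly.

**Where the checks disagreed**
- The two cameras differ by about 4 mm, mostly along x; a position from one camera alone is only that good.
- A rough side-camera pick of the knob's lower end came out about 7 mm off in y. I put this down to a bad pixel, because the pin looks upright in both pictures, but I did not re-measure it.

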